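# Point out the tripped breaker and reset it

## Task

One of the four breakers on the board has tripped: its toggle stands half-way between on (leaning away from the robot) and off (leaning towards the robot). First point it out: with the fingers pointing down, hold the fingertips just above that toggle, centred over it and no more than about 3 cm away, without touching it, for a good two seconds; then reset it by pushing the toggle with the outside of the fingers fully to off and then fully to on, without forcing it, and move clear. Leave the other breakers' toggles as they are, disturb none of the loose things, and grip or pick up nothing.

Things in the scene. Friction and masses are not known exactly. Their poses are not given: they have to be found in the camera images.
- board: plywood board 360 x 480 x 18 mm lying flat on the bench, carrying the four breakers in a row, a row of terminals in front of them and a grey slotted duct (41 mm high above the plywood) along its near and its far edge. Origin: centre of its underside, 3 mm above the bench (on a rubber mat). Its +x points away from the robot (within 0.25 rad), its y runs along the row of breakers. Fixed.
- tripped_toggle (a joint): toggle angle (rad) of the breaker tripped: the one that has tripped: its toggle starts about half-way (joint near 0). +0.42 = fully on (leaning away from the robot, to board +x), 0 = upright, -0.42 = fully off (leaning towards the robot). Stiff, without a spring (about 5 to 8 N at its end): it stays where it is left, and meets a stop at either end.
- tripped_face (a point): breaker tripped, the one that has tripped: its toggle starts about half-way (joint near 0): centre of its front panel, which faces up 89 mm above the bench; axes as the board's. The panel is flat and light grey, 74 mm (x) by 72 mm (y); the toggle sticks out of a slot in its middle and hinges about the y axis 22 mm below this point. All four breakers are alike, grey three-pole moulded cases 76 mm wide (y) and 130 mm long (x), 95 mm apart in one row, in any order.
- off_toggle (a joint): toggle angle (rad) of the breaker off: the one that is switched off and stays off (toggle fully towards the robot). +0.42 = fully on (leaning away from the robot, to board +x), 0 = upright, -0.42 = fully off (leaning towards the robot).
- off_face (a point): breaker off, the one that is switched off and stays off (toggle fully towards the robot): centre of its front panel, which faces up 89 mm above the bench; axes as the board's.
- on_a_toggle (a joint): toggle angle (rad) of the breaker on_a: one of the two that are on and stay on (toggle fully away from the robot). +0.42 = fully on (leaning away from the robot, to board +x), 0 = upright, -0.42 = fully off (leaning towards the robot).
- on_a_face (a point): breaker on_a, one of the two that are on and stay on (toggle fully away from the robot): centre of its front panel, which faces up 89 mm above the bench; axes as the board's.
- on_b_toggle (a joint): toggle angle (rad) of the breaker on_b: the other one that is on and stays on. +0.42 = fully on (leaning away from the robot, to board +x), 0 = upright, -0.42 = fully off (leaning towards the robot).
- on_b_face (a point): breaker on_b, the other one that is on and stays on: centre of its front panel, which faces up 89 mm above the bench; axes as the board's.
- tripped_top (a point): middle of the free end of the tripped breaker's toggle, 48 mm from its hinge, so 26 mm proud of the panel when upright; moves with the toggle, whose z axis runs out along it. The toggle is a black bar 22 to 24 mm wide (y) and 11 mm thick (x).
- screwdriver: screwdriver 190 mm long lying along the row behind the breakers, on the board. Origin: half-way along it, on its underside. Loose; to be left alone.
- jar: closed jar 48 mm across, 58 mm high, standing on the near right part of the board. Origin: centre of its underside. Loose; to be left alone.
- contactor: block-shaped contactor 75 x 45 mm, 76 mm high, standing on the near left part of the board. Origin: centre of its underside. Loose; to be left alone.
- multimeter: hand multimeter 165 x 80 x 42 mm lying on the mat to the right of the board. Origin: centre of its underside. Loose; to be left alone.
- tape: roll of black tape 72 mm across, 19 mm high, lying on the mat to the right of the board. Origin: centre of its underside. Loose; to be left alone.
- wood_block: wood block 145 x 70 x 45 mm on the mat to the left of the board. Origin: centre of its underside. Loose; to be left alone.
- connector: blue industrial plug 130 mm long, 63 mm high, on the mat to the left of the board. Origin: centre of its underside. Loose; to be left alone.

How it is judged:
On the way, in this order (a step that is already met when the one before it is completed fails the run):
1. the fingertips are held just above the tripped breaker's toggle for two seconds, without touching it and with the toggle still half-way (horizontal distance between the grasp point and tripped_top below 0.022 m and z of the grasp point in the frame of tripped_top between 0.005 and 0.075 m and angle between the grasp point's own z axis and vertical above 2.2 rad and contact force between the fingers and tripped below 0.1 N and value of joint tripped_toggle between -0.12 and 0.12 rad), for 1.9 s.
2. the tripped breaker's toggle is pushed fully to off (value of joint tripped_toggle below -0.36 rad), for 0.1 s.
3. the same toggle is pushed fully to on (value of joint tripped_toggle above 0.36 rad), for 0.2 s.
At the end, for the whole second after the job is handed in: The tripped breaker's toggle rests fully on (above 0.36 of 0.42 rad), the other toggles are where they were (on: above 0.34, off: below -0.34 rad), and every loose thing lies within 20 mm of its start (value of joint tripped_toggle above 0.36 rad and value of joint each of on_a_toggle, on_b_toggle above 0.34 rad and value of joint off_toggle below -0.34 rad and distance of each of screwdriver, jar, contactor, multimeter, tape, wood_block, connector from where it was at the start of the episode below 0.02 m); the robot touches nothing.
It fails at once if another breaker's toggle is moved (value of joint any of on_a_toggle, on_b_toggle below 0.34 rad or value of joint off_toggle above -0.34 rad).
It fails at once if a loose thing is picked up, carried or knocked more than 20 mm (distance of any of screwdriver, jar, contactor, multimeter, tape, wood_block, connector from where it was at the start of the episode above 0.02 m).
It fails at once if the toggle is gripped or forced: the fingers bear on it with over 35 N in all (contact force between the fingers and tripped_toggle above 35 N).
It also fails if it takes over 59 s, if anything falls off the work surface, if the arm or the gripper's body presses on something with over 40 N, if the wrist force passes 120 N, or if a joint passes its speed limit or range.

## Robot

A 6-joint arm with a two-finger parallel gripper is mounted at the origin on the work surface. World frame = base frame: x ahead of the robot, y to its left, z up, the work surface at z = 0. Lengths are in m, angles in rad, forces in N, time in s.
With the tool pointing down it reaches from about 0.35 to 0.875 m from the base axis. Payload 4.2 kg.
Tool frame: the origin (TCP) lies at the very end of the fingers, on their centre line; the grasp point (between the pads) lies 19 mm behind it; x points along the fingers, z is the direction in which the jaws open and shut, and the axes are right-handed (so a half turn about x gives the same grasp; the last joint's range is limited). The gripper opens to 85 mm and grips with 20 to 120 N. Pads are 22 mm wide; open, the fingers measure 114 mm over their backs; the gripper's body (76 mm by 85 mm) begins 54 mm behind the grasp point. The pads swing forward as they close: fully open they stand 13 mm farther back than shut.
Start: joints at [-0.884, 0.385, 0.008, 0, -1.194, -0.259], TCP at [0.259, -0.569, 0.231] pointing down, gripper open.
Joint ranges: [-3.14, 3.14], [-1.21, 2.06], [-1.07, 1.41], [-3.16, 2.05], [-2.99, -0.16], [-3.1, 3.1]. Speed limits (rad/s): [2.79, 2.79, 3.14, 3.14, 3.14, 3.14].

## Interface

Orientations are given as [roll, pitch, yaw] about the fixed x, y, z axes, in that order (R = Rz(yaw) Ry(pitch) Rx(roll)).
In Python, from plant import manip gives the robot as it stands.
- The arm moves only by the tool jog_arm, never from a script. Its argument "motion" is a list of rows, each an object of numbers: "hand": the closure, from -1 (fully open) to 1 (shut), so that 0 is half open; "x", "y", "z": the shift along the tool's x, y, z in mm; "twist": the turn about the tool's x in degrees. In form: [{"hand": .., "x": .., "y": .., "z": .., "twist": ..}, ...]. A call has 1 to 12 rows; each row shifts and turns the commanded pose from where the row before left it, along the tool's axes as they then stand; what a row does not reach is not made up. A row lasts 1/10 s, in which the tool goes at most 50 mm and 8.59 degrees, less where a joint would pass 70% of its speed; a pose out of reach is approached as far as the arm can. A call with a gripper value outside its range is refused whole. The fingers move at their own pace and stop on an object; "squeeze" is the grip in N (left out, the last holds). Time passes only in rows, so rows that do not move let the fingers close. It gives the time, the measured TCP pose, the force and the opening at its end, in the units of the state.
- manip.observe(): the state, without advancing time (a new reading comes with each control period).
- manip.snapshot(name): name is "side" or "top" or "wrist"; returns the picture (480x640x3 uint8, red, green, blue); there is no depth.
- manip.calibration(name): a dict with "mtx" (3x3 intrinsics, pixels), "rvec" (rotation vector, rad) and "tvec" (3), from world to camera coordinates, as OpenCV has them. Camera axes: x right, y down, z forward; pixel columns grow to the right and rows downward; lengths in m; the calibration is good to about 2 mm. A picture is of the moment at which its call begins: read the wrist's pose just before it. calibration takes no time and is no camera call; for the wrist camera it gives the pose at the moment of the call.
- manip.hand_in(): hands the job in, once; it reports no verdict.
Trained networks look in the newest picture that a camera, given by its name, has taken for a name from the list of things; names that differ only in an ending like _2 or _b are one class to them, and where a whole thing is asked for, a point or a joint stands for the part that bears it (a point fixed in the world has none). Each returns a list of dicts, best first, with "p" (0 to 1); they miss things now and then, are a little off and sometimes report something else, mostly with a low value. They report only what shows in the picture. A call takes as long as a camera call.
- manip.boxes_of(camera, label): "xyz" ([x, y, z] in m, in world coordinates, good to about 4 mm: the middle of the surface that is visible of it).
The state is a dict: "clock": time; "joints": joint angles; "dq": joint speeds; "joint_torque": joint torques, N m; "tcp_pos": TCP position; "ee_rot": TCP orientation; "ft_force": force on the tool from outside, world axes, zero at the start; "wrist_torque": the same for the moment, N m; "width": opening from 0.0 (shut) to 1.0 (fully open).
Only numpy, scipy, OpenCV 4.12 (cv2) and the standard library are available. Lean on these libraries where they do the work, as an engineer would, in place of code of your own. Each camera call takes 0.05 s, during which the arm holds its last target.

## Working session

There is one attempt and no reset: what is moved stays moved. The work goes in short steps, Python scripts to look and compute and a tool call to move; the robot and the scene stay as the last step left them, time stands still between calls to the robot, and variables do not carry over. Pictures are saved under pics/ and viewed, and the job is handed in when it is done.

Besides the shell and the picture viewer there is one more tool, called after "Call:" as name([rows], argument=value, ...), one row to a line, values as JSON. jog_arm: Moves the arm, as the interface text tells. Its arguments: {"type":"object","properties":{"motion":{"type":"array","items":{"type":"object","properties":{"hand":{"type":"number"},"x":{"type":"number"},"y":{"type":"number"},"z":{"type":"number"},"twist":{"type":"number"}}}},"squeeze":{"type":"number"}},"required":["motion"]}

```bash
mkdir -p pics; cat > h.py <<'E'
import numpy as np,cv2
from plant import manip
def save(cam,fn):
    im=manip.snapshot(cam); cv2.imwrite('pics/'+fn,im[:,:,::-1]); return im
E
python3 - <<'E'
from h import *
print(manip.observe())
save('top','top0.png');save('side','side0.png')
for l in ['tripped_toggle','tripped_face','off_toggle','on_a_toggle','tripped_top','jar','contactor','screwdriver']:
    try: print(l,[(np.round(d['xyz'],3).tolist(),round(d['p'],2)) for d in manip.boxes_of('top',l)])
    except Exception as e: print(l,e)
print(manip.calibration('top'))
E
```

```text
{'clock': 0.0, 'joints': array([-8.84368311e-01,  3.85545177e-01,  6.60536083e-03, -4.73400627e-04,
       -1.19400771e+00, -2.58605629e-01]), 'dq': array([-0.00067289,  0.00013134, -0.00046673, -0.00156148,  0.00202326,
       -0.00022624]), 'joint_torque': array([-4.87239158e-04, -3.92290485e+01,  1.88401812e+01,  4.18618530e+00,
       -4.72882530e-03,  4.77397194e-06]), 'tcp_pos': array([ 0.2590719 , -0.5681244 ,  0.23022425]), 'ee_rot': array([0.05693693, 1.56860059, 2.05538099]), 'ft_force': array([ 0.02547844, -0.87618012,  0.70523871]), 'wrist_torque': array([-0.06082011, -0.0527738 ,  0.02562055]), 'width': 1.0007041931064062}
tripped_toggle [([0.561, 0.091, 0.116], 0.63)]
tripped_face [([0.556, 0.088, 0.088], 0.62), ([0.556, 0.09, 0.105], 0.47)]
off_toggle [([0.573, -0.091, 0.093], 0.66)]
on_a_toggle [([0.571, -0.003, 0.098], 0.47), ([0.571, 0.001, 0.088], 0.47)]
tripped_top []
jar [([0.477, -0.137, 0.075], 0.94)]
contactor [([0.448, 0.214, 0.093], 0.93)]
screwdriver [([0.647, 0.017, 0.046], 0.87)]
{'mtx': array([[463.68103771,   0.        , 321.45639952],
       [  0.        , 463.68103771, 233.93822631],
       [  0.        ,   0.        ,   1.        ]]), 'rvec': array([ 2.19095278, -2.19263689,  0.08697932]), 'tvec': array([0.01998797, 0.53127241, 1.05989661])}
```

View pics/top0.png

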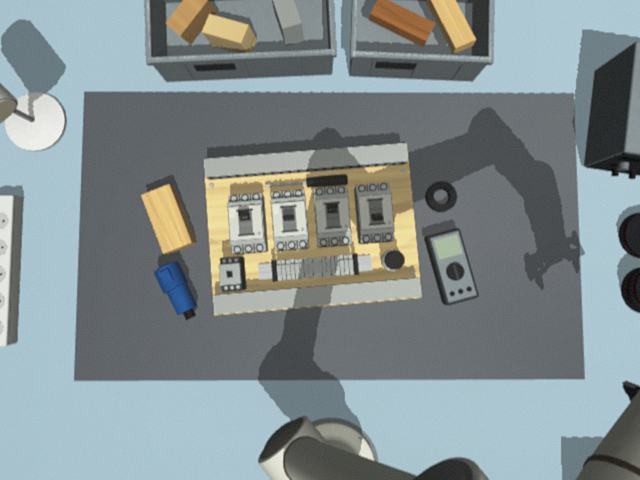

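View pics/side0.png

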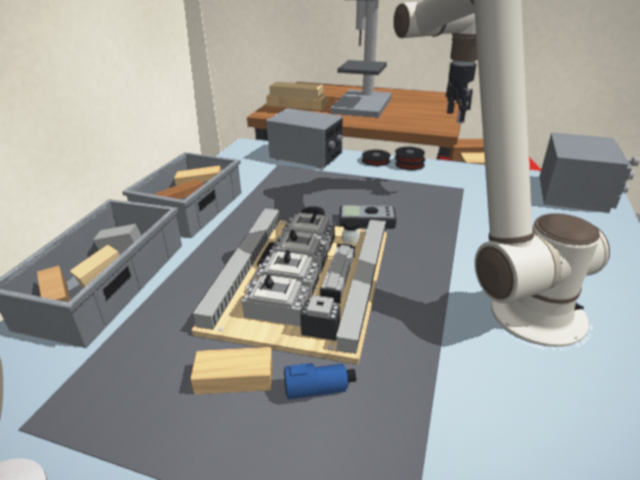

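The top view shows four breakers in a row at about (246,220), (289,218), (333,214) and (377,211). The contactor is at (231,273), the jar at (394,259) and the screwdriver at (327,181). I'll zoom in to read the toggles.

```bash
python3 - <<'E'
from h import *
im=cv2.imread('pics/top0.png'); c=im[150:300,200:430]
cv2.imwrite('pics/topz.png',cv2.resize(c,(800,522),interpolation=cv2.INTER_CUBIC))
im=cv2.imread('pics/side0.png'); c=im[195:345,190:400]
cv2.imwrite('pics/sidez.png',cv2.resize(c,(800,571),interpolation=cv2.INTER_CUBIC))
E
```

```text
(no output)
```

View pics/topz.png

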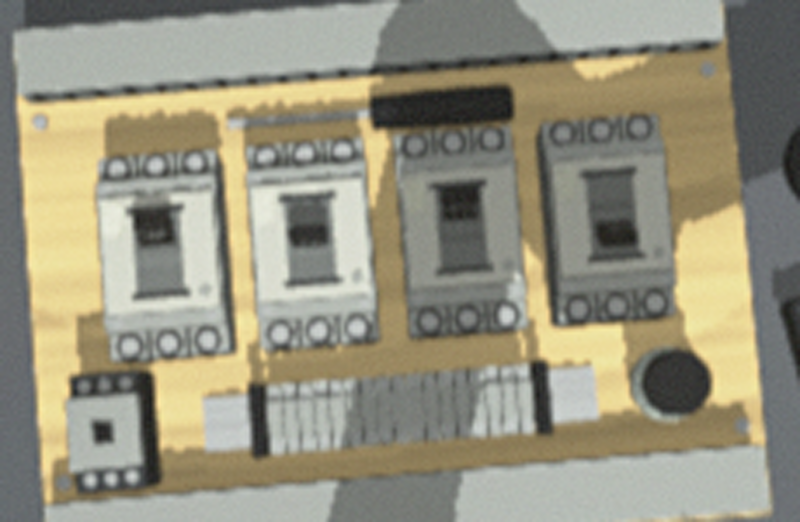

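View pics/sidez.png

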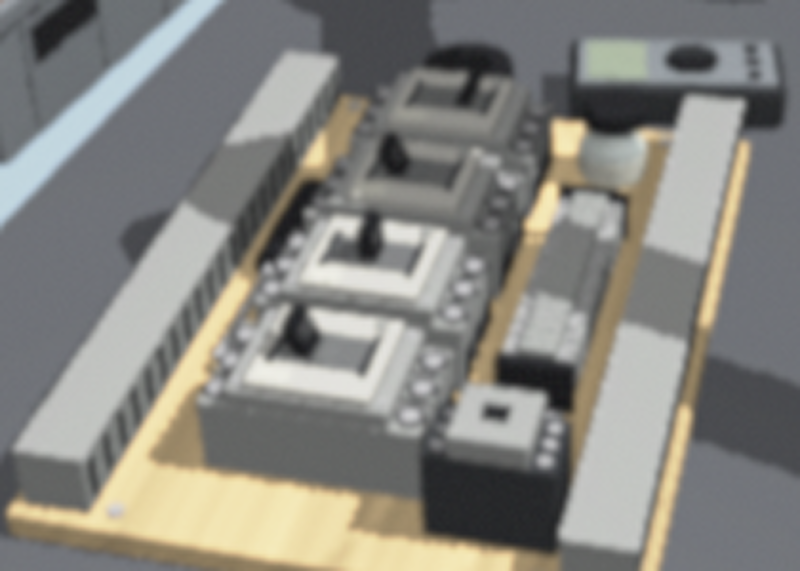

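The second breaker from the left is the tripped one. In the zoomed top view its toggle is mid-slot at (308,235). Toggles 1 and 3 are at the far end of their slots and toggle 4 is at the near end. The side view agrees. Next I'll work out the positions and board yaw.

```bash
cat >> h.py <<'E'
def ray(cam,uv,z):
    c=manip.calibration(cam);R,_=cv2.Rodrigues(np.array(c['rvec'],float));t=np.array(c['tvec'],float).ravel()
    d=R.T@np.linalg.inv(c['mtx'])@np.array([uv[0],uv[1],1.]);o=-R.T@t
    return o+d*(z-o[2])/d[2]
E
python3 - <<'E'
from h import *
f=lambda u,v:(200+u*.2875,150+v*.28736)
# slot ends: (top mid),(bottom mid)
S=[((157,209),(160,294)),((308,195),(312,282)),((459,184),(466,271)),((610,172),(618,258))]
C=[]
for a,b in S:
    A,B=ray('top',f(*a),.089),ray('top',f(*b),.089);C.append((A+B)/2);print(np.round((A+B)/2,4),np.round(A-B,4),np.arctan2((A-B)[1],(A-B)[0]))
C=np.array(C);d=C[0]-C[3];print('row yaw',np.arctan2(-d[0],d[1]),np.linalg.norm(d)/3)
print('duct far', (lambda p,q:np.arctan2(-(p-q)[0],(p-q)[1]))(ray('top',f(28,97),.062),ray('top',f(720,42),.062)))
print('top tripped',ray('top',f(308,235),.114))
R=cv2.Rodrigues(np.zeros(3))[0]
from scipy.spatial.transform import Rotation as Ro
s=manip.observe();print(np.round(Ro.from_euler('xyz',s['ee_rot']).as_matrix(),3))
E
```

```text
[0.5519 0.1851 0.089 ] [0.0533 0.0024 0.    ] 0.0451134838747749
[0.5601 0.0906 0.089 ] [0.0546 0.0027 0.    ] 0.04934182062061927
[ 0.567  -0.0048  0.089 ] [0.0547 0.0042 0.    ] 0.07712456730561193
[ 0.5749 -0.0998  0.089 ] [0.0542 0.0045 0.    ] 0.08320495483546846
row yaw 0.08033331246472887 0.09529250127309753
duct far 0.0813569340755985
top tripped [0.55962334 0.090386   0.114     ]
[[-0.    -0.91  -0.415]
 [ 0.    -0.415  0.91 ]
 [-1.     0.     0.   ]]
```

Call:
jog_arm([
  {"hand": 1,"twist": 6.7},
  {"hand": 1,"twist": 6.6},
  {"hand": 1,"twist": 6.6},
  {"hand": 1,"y": -10,"z": 18},
  {"hand": 1,"y": -20,"z": 35},
  {"hand": 1,"y": -20,"z": 35},
  {"hand": 1,"y": -20,"z": 35},
  {"hand": 1,"y": -20,"z": 35},
  {"hand": 1,"y": -20,"z": 35},
  {"hand": 1,"y": -20,"z": 35},
  {"hand": 1,"y": -10,"z": 18},
  {"hand": 1},
], squeeze=30)

```text
schema error: expected keys hand, x, y, z, twist
```

```bash
cat >> h.py <<'E'
from scipy.spatial.transform import Rotation as Ro
def rel(target=None):
    s=manip.observe();M=Ro.from_euler('xyz',s['ee_rot']).as_matrix()
    print('t',s['clock'],'tcp',np.round(s['tcp_pos'],4),'F',np.round(s['ft_force'],1),'w',round(s['width'],3),'zang',np.degrees(np.arctan2(M[1,2],M[0,2])),'x',np.round(M[:,0],3))
    if target is not None: print('tool shift mm',np.round(1000*M.T@(np.array(target)-s['tcp_pos']),1))
E
python3 - <<'E'
from h import *
rel([.56,.0905,.16])
E
```

```text
t 0.5 tcp [ 0.2593 -0.5686  0.2312] F [-0.5  0.  -0.2] w 1.005 zang 114.51194437485378 x [-0.  0. -1.]
tool shift mm [  71.3 -547.   474.9]
```

All keys are required in each row.

Call:
jog_arm([
  {"hand": 1,"x": 0,"y": 0,"z": 0,"twist": 6.7},
  {"hand": 1,"x": 0,"y": 0,"z": 0,"twist": 6.6},
  {"hand": 1,"x": 0,"y": 0,"z": 0,"twist": 6.6},
  {"hand": 1,"x": 0,"y": -10,"z": 18,"twist": 0},
  {"hand": 1,"x": 0,"y": -20,"z": 35,"twist": 0},
  {"hand": 1,"x": 0,"y": -20,"z": 35,"twist": 0},
  {"hand": 1,"x": 0,"y": -20,"z": 35,"twist": 0},
  {"hand": 1,"x": 0,"y": -20,"z": 35,"twist": 0},
  {"hand": 1,"x": 0,"y": -20,"z": 35,"twist": 0},
  {"hand": 1,"x": 0,"y": -20,"z": 35,"twist": 0},
  {"hand": 1,"x": 0,"y": -10,"z": 18,"twist": 0},
  {"hand": 1,"x": 0,"y": 0,"z": 0,"twist": 0},
], squeeze=30)

```text
clock: 1.7
tcp_pos: [0.38, -0.3103, 0.2318]
ee_rot: [-1.775, 1.57, -0.12]
ft_force: [0.5, 0.4, -0.1]
width: 0.002
```

```bash
python3 - <<'E'
from h import *
rel([.56,.0905,.16])
E
```

```text
t 1.7 tcp [ 0.38   -0.3103  0.2318] F [ 0.5  0.4 -0.1] w 0.002 zang 94.83537315558159 x [ 0.001 -0.    -1.   ]
tool shift mm [  71.9 -213.1  384.2]
```

Call:
jog_arm([
  {"hand": 1,"x": 0,"y": -12,"z": 20,"twist": 0},
  {"hand": 1,"x": 0,"y": -21,"z": 38,"twist": 0},
  {"hand": 1,"x": 0,"y": -21,"z": 38,"twist": 0},
  {"hand": 1,"x": 0,"y": -21,"z": 38,"twist": 0},
  {"hand": 1,"x": 0,"y": -21,"z": 38,"twist": 0},
  {"hand": 1,"x": 0,"y": -21,"z": 38,"twist": 0},
  {"hand": 1,"x": 0,"y": -21,"z": 38,"twist": 0},
  {"hand": 1,"x": 0,"y": -21,"z": 38,"twist": 0},
  {"hand": 1,"x": 0,"y": -21,"z": 38,"twist": 0},
  {"hand": 1,"x": 0,"y": -21,"z": 38,"twist": 0},
  {"hand": 1,"x": 0,"y": -12,"z": 22,"twist": 0},
  {"hand": 1,"x": 0,"y": 0,"z": 0,"twist": 0},
])

```text
clock: 2.9
tcp_pos: [0.562, 0.0896, 0.2306]
ee_rot: [-2.9, 1.571, -1.246]
ft_force: [0.2, -0.6, -0.5]
width: -0.002
```

```bash
python3 - <<'E'
from h import *
rel([.56,.0905,.128])
save('wrist','w1.png')
print([(np.round(d['xyz'],3).tolist(),round(d['p'],2)) for d in manip.boxes_of('wrist','tripped_toggle')])
print([(np.round(d['xyz'],3).tolist(),round(d['p'],2)) for d in manip.boxes_of('wrist','tripped_face')])
c=manip.calibration('wrist')
for p in ([.56,.0905,.115],[.56,.0905,.089]): print(cv2.projectPoints(np.array([p]),np.array(c['rvec']),np.array(c['tvec']),c['mtx'],None)[0].ravel())
E
```

```text
t 2.9 tcp [0.562  0.0896 0.2306] F [ 0.2 -0.6 -0.5] w -0.002 zang 94.75181086628129 x [ 0. -0. -1.]
tool shift mm [102.6   2.    1.1]
[([0.559, 0.094, 0.104], 0.9)]
[([0.55, 0.089, 0.096], 0.81)]
[323.4803209  235.09790617]
[323.12628799 226.70623051]
```

View pics/w1.png

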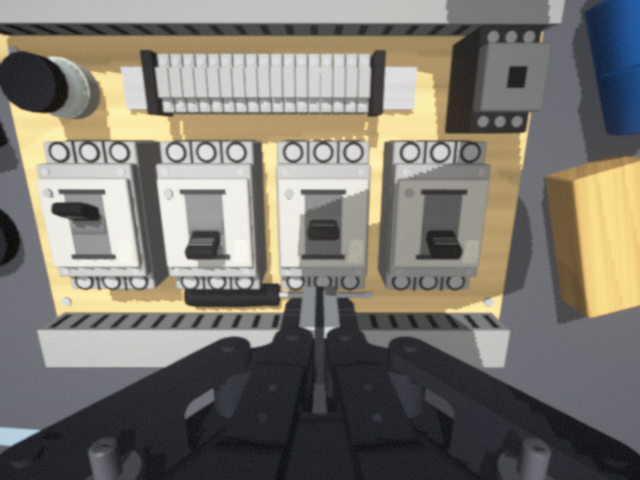

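In the wrist view the tripped toggle is at (323,230), against a predicted (323,235). The closed fingertips are at (319,295). I'll descend to hover about 14 mm above it.

Call:
jog_arm([
  {"hand": 1,"x": 20,"y": 1,"z": 1,"twist": 0},
  {"hand": 1,"x": 25,"y": 1,"z": 0,"twist": 0},
  {"hand": 1,"x": 25,"y": 0,"z": 0,"twist": 0},
  {"hand": 1,"x": 18,"y": 0,"z": 0,"twist": 0},
  {"hand": 1,"x": 10,"y": 0,"z": 0,"twist": 0},
  {"hand": 1,"x": 0,"y": 0,"z": 0,"twist": 0},
  {"hand": 1,"x": 0,"y": 0,"z": 0,"twist": 0},
])

```text
clock: 3.75
tcp_pos: [0.559, 0.0881, 0.1343]
ee_rot: [-1.497, 1.569, 0.153]
ft_force: [-0.1, -0.5, 0.3]
width: -0.0
```

```bash
python3 - <<'E'
from h import *
rel([.56,.0905,.130])
save('wrist','w2.png')
print([(np.round(d['xyz'],3).tolist(),round(d['p'],2)) for d in manip.boxes_of('wrist','tripped_toggle')])
im=save('side','s2.png'); cv2.imwrite('pics/s2z.png',cv2.resize(im[155:305,190:400][:,:,::-1],(800,571),interpolation=cv2.INTER_CUBIC))
E
```

```text
t 3.75 tcp [0.559  0.0881 0.1343] F [-0.1 -0.5  0.3] w -0.0 zang 94.58294447274699 x [ 0.002  0.    -1.   ]
tool shift mm [ 4.3 -1.1  2.4]
[([0.556, 0.093, 0.1], 0.64)]
```

View pics/w2.png

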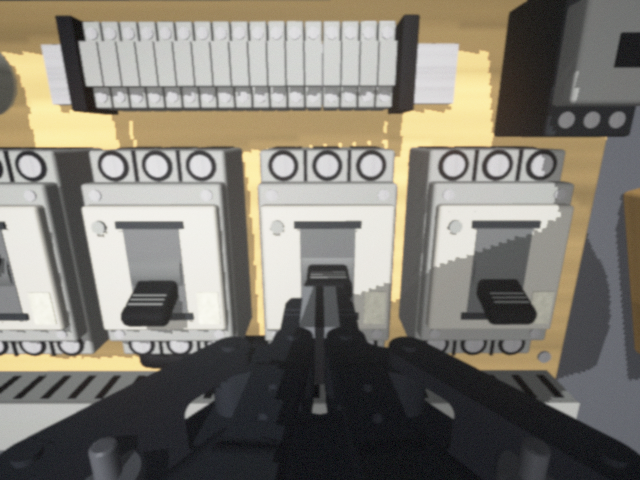

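View pics/s2z.png

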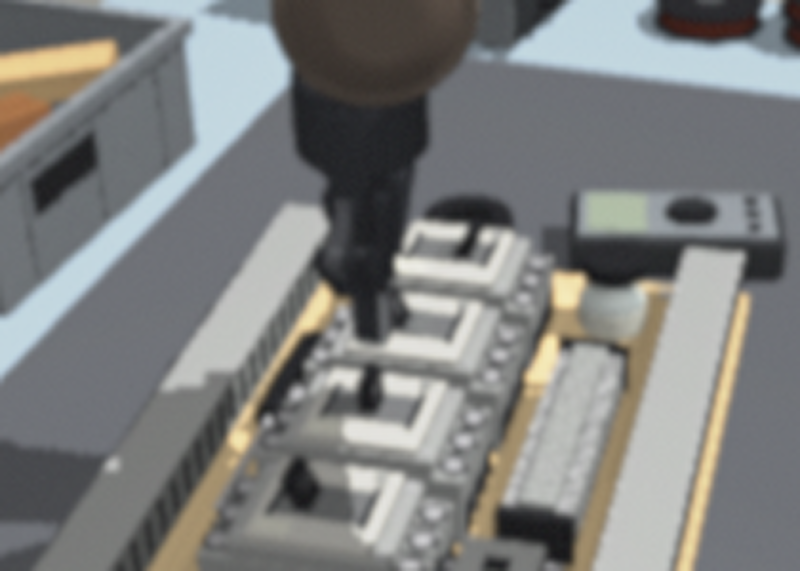

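The side view shows the closed tips at (370,335), directly above the toggle at (370,385) with a clear gap. I'll centre a little better and hold for about 2.4 s.

Call:
jog_arm([
  {"hand": 1,"x": 3,"y": -1,"z": 2,"twist": 0},
  {"hand": 1,"x": 0,"y": 0,"z": 0,"twist": 0},
  {"hand": 1,"x": 0,"y": 0,"z": 0,"twist": 0},
  {"hand": 1,"x": 0,"y": 0,"z": 0,"twist": 0},
  {"hand": 1,"x": 0,"y": 0,"z": 0,"twist": 0},
  {"hand": 1,"x": 0,"y": 0,"z": 0,"twist": 0},
  {"hand": 1,"x": 0,"y": 0,"z": 0,"twist": 0},
  {"hand": 1,"x": 0,"y": 0,"z": 0,"twist": 0},
  {"hand": 1,"x": 0,"y": 0,"z": 0,"twist": 0},
  {"hand": 1,"x": 0,"y": 0,"z": 0,"twist": 0},
  {"hand": 1,"x": 0,"y": 0,"z": 0,"twist": 0},
  {"hand": 1,"x": 0,"y": 0,"z": 0,"twist": 0},
])

```text
clock: 5.1
tcp_pos: [0.5593, 0.0906, 0.1303]
ee_rot: [-1.382, 1.571, 0.269]
ft_force: [0.0, 0.8, -0.1]
width: 0.005
```

Call:
jog_arm([
  {"hand": 1,"x": 0,"y": 0,"z": 0,"twist": 0},
  {"hand": 1,"x": 0,"y": 0,"z": 0,"twist": 0},
  {"hand": 1,"x": 0,"y": 0,"z": 0,"twist": 0},
  {"hand": 1,"x": 0,"y": 0,"z": 0,"twist": 0},
  {"hand": 1,"x": 0,"y": 0,"z": 0,"twist": 0},
  {"hand": 1,"x": 0,"y": 0,"z": 0,"twist": 0},
  {"hand": 1,"x": 0,"y": 0,"z": 0,"twist": 0},
  {"hand": 1,"x": 0,"y": 0,"z": 0,"twist": 0},
  {"hand": 1,"x": 0,"y": 0,"z": 0,"twist": 0},
  {"hand": 1,"x": 0,"y": 0,"z": 0,"twist": 0},
  {"hand": 1,"x": 0,"y": 0,"z": 0,"twist": 0},
  {"hand": 1,"x": 0,"y": 0,"z": 0,"twist": 0},
])

```text
clock: 6.3
tcp_pos: [0.5593, 0.0906, 0.1303]
ee_rot: [1.615, 1.571, -3.017]
ft_force: [-0.1, -1.2, -0.3]
width: 0.003
```

Next I'll go behind the toggle by 30 mm in board +x and down to z≈0.101.

Call:
jog_arm([
  {"hand": 1,"x": 0,"y": -10,"z": 0,"twist": 0},
  {"hand": 1,"x": 0,"y": -12,"z": 0,"twist": 0},
  {"hand": 1,"x": 0,"y": -10,"z": 0,"twist": 0},
  {"hand": 1,"x": 10,"y": 0,"z": 0,"twist": 0},
  {"hand": 1,"x": 10,"y": 0,"z": 0,"twist": 0},
  {"hand": 1,"x": 9,"y": 0,"z": 0,"twist": 0},
  {"hand": 1,"x": 0,"y": 0,"z": 0,"twist": 0},
  {"hand": 1,"x": 0,"y": 0,"z": 0,"twist": 0},
])

```text
clock: 7.1
tcp_pos: [0.5908, 0.0931, 0.1009]
ee_rot: [2.065, 1.57, -2.567]
ft_force: [0.5, 0.5, 0.2]
width: -0.002
```

```bash
python3 - <<'E'
from h import *
rel([.56,.0905,.101])
save('wrist','w3.png')
im=save('side','s3.png'); cv2.imwrite('pics/s3z.png',cv2.resize(im[155:305,190:400][:,:,::-1],(800,571),interpolation=cv2.INTER_CUBIC))
E
```

```text
t 7.1 tcp [0.5908 0.0931 0.1009] F [0.5 0.5 0.2] w -0.002 zang 94.62534479070813 x [-0.001 -0.001 -1.   ]
tool shift mm [-0.1 30.9 -0.1]
```

View pics/w3.png

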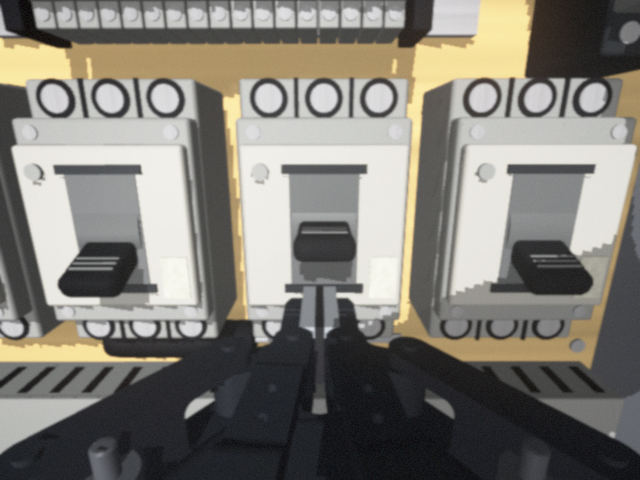

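View pics/s3z.png

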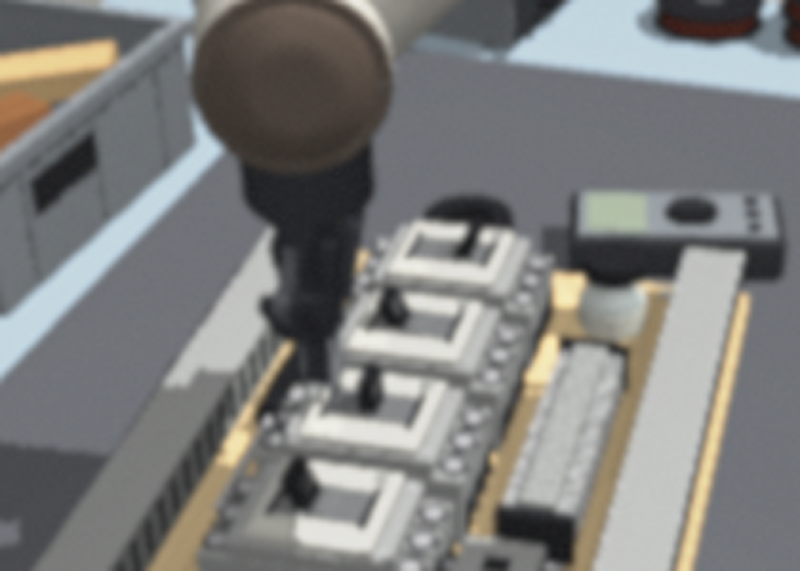

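The wrist view shows the tips at (320,290), behind the still upright toggle at (325,240), in free space. I'll start the push towards off.

Call:
jog_arm([
  {"hand": 1,"x": 0,"y": 4,"z": 0,"twist": 0},
  {"hand": 1,"x": 0,"y": 4,"z": 0,"twist": 0},
  {"hand": 1,"x": 0,"y": 3,"z": 0,"twist": 0},
  {"hand": 1,"x": 0,"y": 2,"z": 0,"twist": 0},
  {"hand": 1,"x": 0,"y": 2,"z": 0,"twist": 0},
  {"hand": 1,"x": 0,"y": 2,"z": 0,"twist": 0},
  {"hand": 1,"x": 0,"y": 0,"z": 0,"twist": 0},
])

```text
clock: 7.9
tcp_pos: [0.5763, 0.0921, 0.102]
ee_rot: [-1.459, 1.565, 0.193]
ft_force: [5.2, -1.0, -2.0]
width: 0.001
```

Call:
jog_arm([
  {"hand": 1,"x": 0,"y": 1,"z": 0,"twist": 0},
  {"hand": 1,"x": 0,"y": 1,"z": 0,"twist": 0},
  {"hand": 1,"x": 0,"y": 1,"z": 0,"twist": 0},
  {"hand": 1,"x": 0,"y": 1,"z": 0,"twist": 0},
])

```text
clock: 8.3
tcp_pos: [0.5732, 0.0919, 0.1023]
ee_rot: [-1.468, 1.564, 0.184]
ft_force: [6.4, -1.3, -2.0]
width: 0.003
```

Call:
jog_arm([
  {"hand": 1,"x": 0,"y": 1,"z": 0,"twist": 0},
  {"hand": 1,"x": 0,"y": 1,"z": 0,"twist": 0},
  {"hand": 1,"x": 0,"y": 1,"z": 0,"twist": 0},
])

```text
clock: 8.6
tcp_pos: [0.5704, 0.0917, 0.1024]
ee_rot: [-1.468, 1.563, 0.184]
ft_force: [6.3, -2.1, -2.1]
width: -0.005
```

```bash
python3 - <<'E'
from h import *
rel([.56,.0905,.101])
save('wrist','w4.png')
E
```

```text
t 8.6 tcp [0.5704 0.0917 0.1024] F [ 6.3 -2.1 -2.1] w -0.005 zang 94.66634991842022 x [ 0.007  0.001 -1.   ]
tool shift mm [ 1.3 10.5 -0.4]
```

View pics/w4.png

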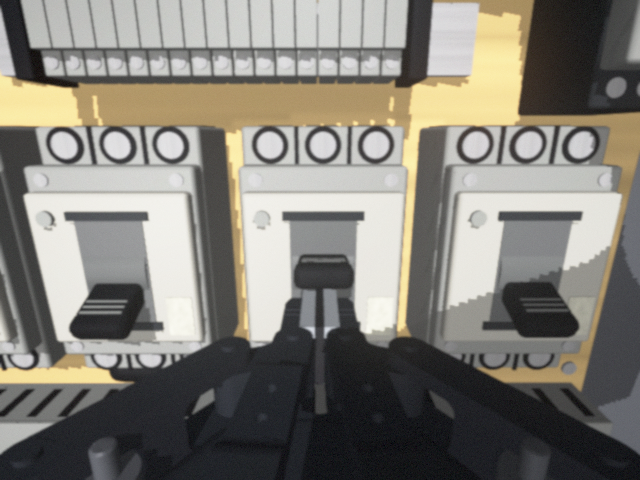

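The toggle is moving under a steady force of about 6.5 N. It shows at (323,272), right ahead of the tips. I'll carry on.

Call:
jog_arm([
  {"hand": 1,"x": 0,"y": 1,"z": 0,"twist": 0},
  {"hand": 1,"x": 0,"y": 1,"z": 0,"twist": 0},
  {"hand": 1,"x": 0,"y": 1,"z": 0,"twist": 0},
  {"hand": 1,"x": 0,"y": 1,"z": 0,"twist": 0},
])

```text
clock: 9.05
tcp_pos: [0.5665, 0.0915, 0.1024]
ee_rot: [-1.44, 1.563, 0.213]
ft_force: [5.9, -0.2, -1.7]
width: -0.004
```

Call:
jog_arm([
  {"hand": 1,"x": 0,"y": 1,"z": 0,"twist": 0},
  {"hand": 1,"x": 0,"y": 1,"z": 0,"twist": 0},
])

```text
clock: 9.25
tcp_pos: [0.5646, 0.0915, 0.1024]
ee_rot: [-1.419, 1.563, 0.233]
ft_force: [7.4, -1.0, -1.5]
width: 0.001
```

Call:
jog_arm([
  {"hand": 1,"x": 0,"y": 1,"z": 0,"twist": 0},
  {"hand": 1,"x": 0,"y": 0,"z": 0,"twist": 0},
])

```text
clock: 9.45
tcp_pos: [0.5635, 0.0915, 0.1025]
ee_rot: [-1.398, 1.563, 0.254]
ft_force: [5.9, -0.8, -2.3]
width: -0.003
```

```bash
python3 - <<'E'
from h import *
rel([.56,.0905,.101])
save('wrist','w5.png')
im=save('side','s5.png'); cv2.imwrite('pics/s5z.png',cv2.resize(im[155:305,190:400][:,:,::-1],(800,571),interpolation=cv2.INTER_CUBIC))
E
```

```text
t 9.45 tcp [0.5635 0.0915 0.1025] F [ 5.9 -0.8 -2.3] w -0.003 zang 94.66718069902191 x [ 0.008  0.002 -1.   ]
tool shift mm [ 1.5  3.6 -0.7]
```

View pics/w5.png

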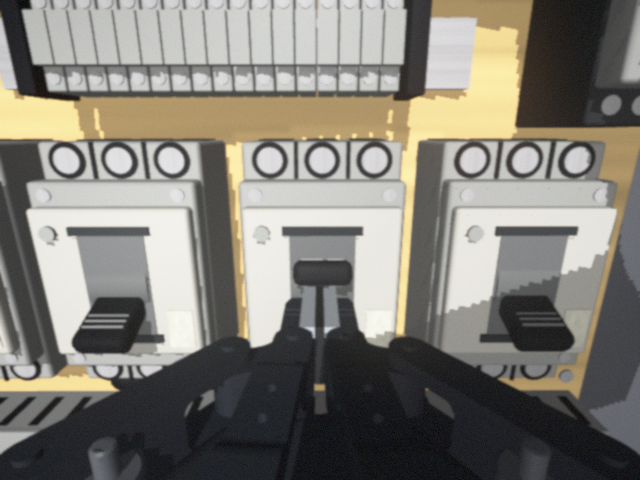

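View pics/s5z.png

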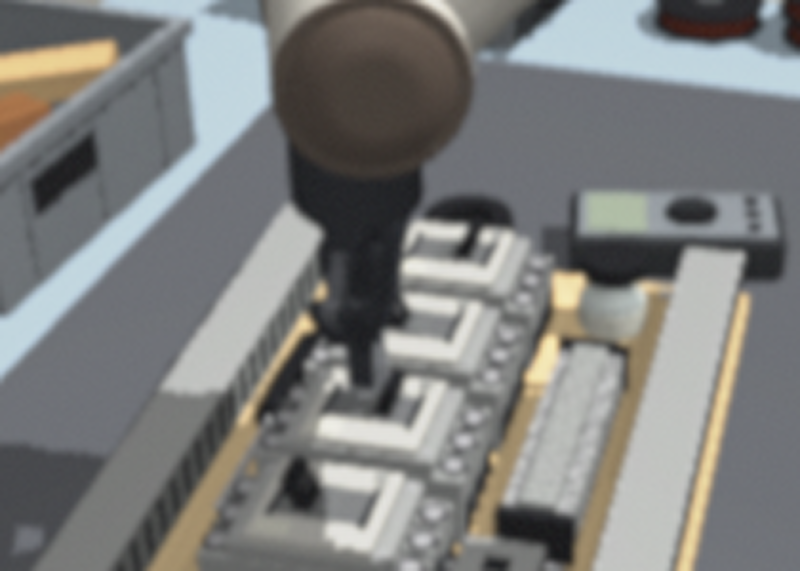

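The side view shows the toggle tilted to (400,385), towards the robot, and no stop has been met yet. I'll continue in small steps.

Call:
jog_arm([
  {"hand": 1,"x": 0,"y": 1,"z": 0,"twist": 0},
  {"hand": 1,"x": 0,"y": 1,"z": 0,"twist": 0},
])

```text
clock: 9.75
tcp_pos: [0.5618, 0.0915, 0.1026]
ee_rot: [-1.394, 1.562, 0.258]
ft_force: [7.0, -0.1, -2.0]
width: -0.003
```

Call:
jog_arm([
  {"hand": 1,"x": 0,"y": 1,"z": 0,"twist": 0},
  {"hand": 1,"x": 0,"y": 0,"z": 0,"twist": 0},
])

```text
clock: 9.95
tcp_pos: [0.5607, 0.0915, 0.1026]
ee_rot: [-1.379, 1.562, 0.273]
ft_force: [6.1, -0.1, -1.1]
width: -0.001
```

Call:
jog_arm([
  {"hand": 1,"x": 0,"y": 1,"z": 0,"twist": 0},
  {"hand": 1,"x": 0,"y": 0,"z": 0,"twist": 0},
])

```text
clock: 10.15
tcp_pos: [0.5599, 0.0915, 0.1027]
ee_rot: [-1.376, 1.562, 0.276]
ft_force: [6.0, -0.6, -1.1]
width: -0.003
```

Call:
jog_arm([
  {"hand": 1,"x": 0,"y": 1,"z": 0,"twist": 0},
  {"hand": 1,"x": 0,"y": 0,"z": 0,"twist": 0},
])

```text
clock: 10.35
tcp_pos: [0.5597, 0.0916, 0.103]
ee_rot: [-1.386, 1.56, 0.267]
ft_force: [8.2, -0.6, -1.3]
width: -0.003
```

Call:
jog_arm([
  {"hand": 1,"x": 0,"y": 1,"z": 0,"twist": 0},
  {"hand": 1,"x": 0,"y": 0,"z": 0,"twist": 0},
])

```text
clock: 10.55
tcp_pos: [0.5595, 0.0917, 0.1033]
ee_rot: [-1.393, 1.558, 0.26]
ft_force: [9.8, -0.5, -1.4]
width: -0.007
```

```bash
python3 - <<'E'
from h import *
rel([.56,.0905,.101])
save('wrist','w6.png')
im=save('side','s6.png'); cv2.imwrite('pics/s6z.png',cv2.resize(im[205:295,230:360][:,:,::-1],(800,554),interpolation=cv2.INTER_CUBIC))
E
```

```text
t 10.55 tcp [0.5595 0.0917 0.1033] F [ 9.8 -0.5 -1.4] w -0.007 zang 94.71213946888663 x [ 0.012  0.003 -1.   ]
tool shift mm [ 2.3 -0.4 -1.2]
```

View pics/w6.png

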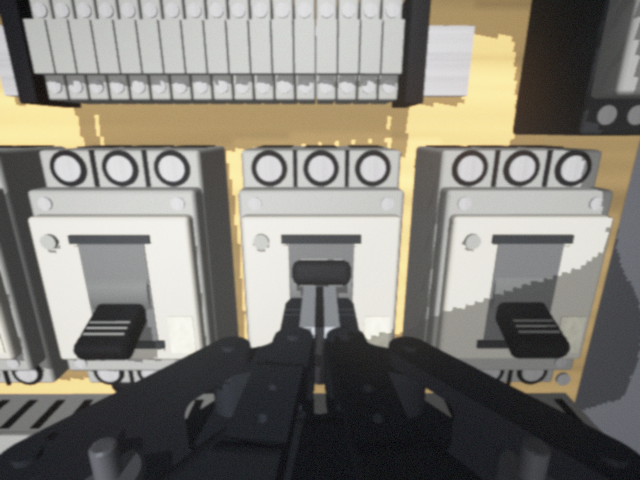

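View pics/s6z.png

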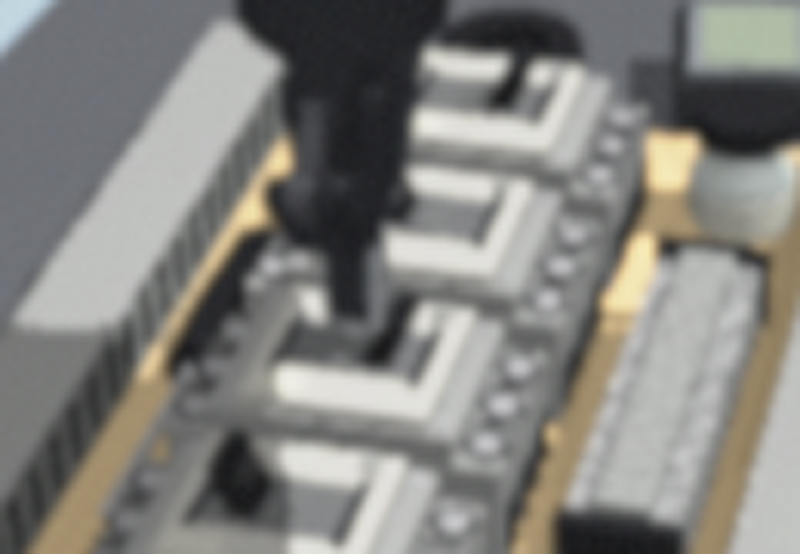

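The stop is met: the position stalls at x≈0.5595 while the force climbs to 9.8 N. That matches the predicted off-stop geometry within 1 mm. I'll add one more mm, then back off, rise, cross to the near side and stay high there.

Call:
jog_arm([
  {"hand": 1,"x": 0,"y": 1,"z": 0,"twist": 0},
  {"hand": 1,"x": 0,"y": 0,"z": 0,"twist": 0},
  {"hand": 1,"x": 0,"y": -4,"z": 0,"twist": 0},
  {"hand": 1,"x": 0,"y": -4,"z": 0,"twist": 0},
  {"hand": 1,"x": -10,"y": 0,"z": 0,"twist": 0},
  {"hand": 1,"x": -15,"y": 0,"z": 0,"twist": 0},
  {"hand": 1,"x": -10,"y": 0,"z": 0,"twist": 0},
  {"hand": 1,"x": 0,"y": 0,"z": 0,"twist": 0},
])

```text
clock: 11.45
tcp_pos: [0.5618, 0.091, 0.1381]
ee_rot: [-1.277, 1.568, 0.374]
ft_force: [-0.2, -0.3, -0.3]
width: -0.0
```

Call:
jog_arm([
  {"hand": 1,"x": 0,"y": 10,"z": 0,"twist": 0},
  {"hand": 1,"x": 0,"y": 15,"z": 0,"twist": 0},
  {"hand": 1,"x": 0,"y": 15,"z": 0,"twist": 0},
  {"hand": 1,"x": 0,"y": 10,"z": 0,"twist": 0},
  {"hand": 1,"x": 0,"y": 0,"z": 0,"twist": 0},
  {"hand": 1,"x": 0,"y": 0,"z": 0,"twist": 0},
])

```text
clock: 12.05
tcp_pos: [0.5115, 0.0868, 0.1364]
ee_rot: [-1.788, 1.57, -0.136]
ft_force: [0.3, 0.6, -0.1]
width: -0.002
```

```bash
python3 - <<'E'
from h import *
rel([.516,.087,.101])
im=save('side','s7.png'); cv2.imwrite('pics/s7z.png',cv2.resize(im[205:295,230:360][:,:,::-1],(800,554),interpolation=cv2.INTER_CUBIC))
im=save('top','t7.png'); cv2.imwrite('pics/t7z.png',cv2.resize(im[150:300,200:430][:,:,::-1],(800,522),interpolation=cv2.INTER_CUBIC))
E
```

```text
t 12.05 tcp [0.5115 0.0868 0.1364] F [ 0.3  0.6 -0.1] w -0.002 zang 94.63542672398405 x [ 0. -0. -1.]
tool shift mm [35.4 -4.5 -0.2]
```

View pics/s7z.png

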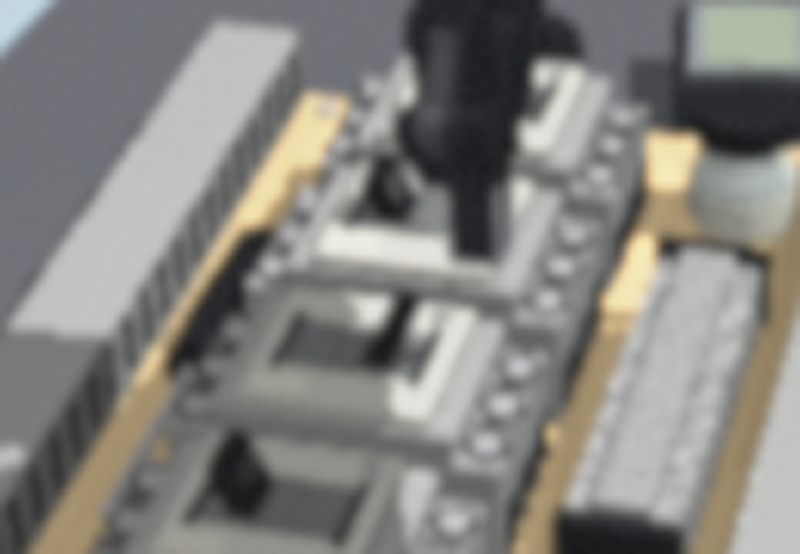

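View pics/t7z.png

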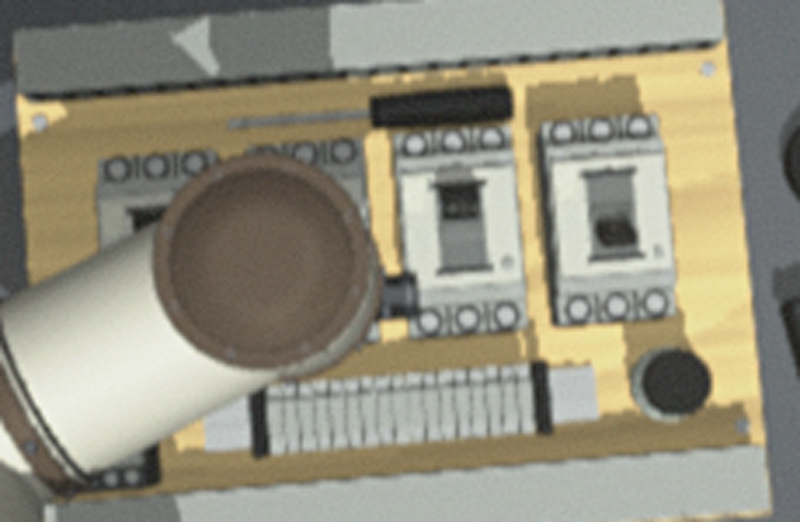

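The tripped toggle now leans fully towards the robot in the side view, at (395,330). The others are unchanged. I'll descend on its near side.

Call:
jog_arm([
  {"hand": 1,"x": 12,"y": 0,"z": 0,"twist": 0},
  {"hand": 1,"x": 14,"y": 0,"z": 0,"twist": 0},
  {"hand": 1,"x": 8,"y": 0,"z": 0,"twist": 0},
  {"hand": 1,"x": 0,"y": 0,"z": 0,"twist": 0},
  {"hand": 1,"x": 0,"y": 0,"z": 0,"twist": 0},
])

```text
clock: 12.65
tcp_pos: [0.5116, 0.0867, 0.102]
ee_rot: [2.365, 1.57, -2.267]
ft_force: [-1.8, 0.4, -0.3]
width: -0.002
```

```bash
python3 - <<'E'
from h import *
rel([.56,.0905,.102])
E
```

```text
t 12.65 tcp [0.5116 0.0867 0.102 ] F [-1.8  0.4 -0.3] w -0.002 zang 94.61570394010485 x [-0. -0. -1.]
tool shift mm [  0.  -48.5  -0.1]
```

Free. Next I'll push away towards on.

Call:
jog_arm([
  {"hand": 1,"x": 0,"y": -3,"z": 0,"twist": 0},
  {"hand": 1,"x": 0,"y": -3,"z": 0,"twist": 0},
  {"hand": 1,"x": 0,"y": -3,"z": 0,"twist": 0},
  {"hand": 1,"x": 0,"y": -2,"z": 0,"twist": 0},
  {"hand": 1,"x": 0,"y": -2,"z": 0,"twist": 0},
  {"hand": 1,"x": 0,"y": -2,"z": 0,"twist": 0},
  {"hand": 1,"x": 0,"y": -1,"z": 0,"twist": 0},
  {"hand": 1,"x": 0,"y": -1,"z": 0,"twist": 0},
])

```text
clock: 13.45
tcp_pos: [0.5261, 0.0876, 0.102]
ee_rot: [1.733, 1.565, -2.899]
ft_force: [-8.6, 2.0, 6.3]
width: -0.0
```

Call:
jog_arm([
  {"hand": 1,"x": 0,"y": -2,"z": 0,"twist": 0},
  {"hand": 1,"x": 0,"y": -2,"z": 0,"twist": 0},
  {"hand": 1,"x": 0,"y": -2,"z": 0,"twist": 0},
  {"hand": 1,"x": 0,"y": -2,"z": 0,"twist": 0},
])

```text
clock: 13.85
tcp_pos: [0.5331, 0.0876, 0.102]
ee_rot: [1.831, 1.563, -2.802]
ft_force: [-8.0, -0.7, 6.2]
width: 0.003
```

Call:
jog_arm([
  {"hand": 1,"x": 0,"y": -2,"z": 0,"twist": 0},
  {"hand": 1,"x": 0,"y": -2,"z": 0,"twist": 0},
  {"hand": 1,"x": 0,"y": -2,"z": 0,"twist": 0},
  {"hand": 1,"x": 0,"y": -2,"z": 0,"twist": 0},
])

```text
clock: 14.25
tcp_pos: [0.5418, 0.0884, 0.1021]
ee_rot: [1.84, 1.565, -2.792]
ft_force: [-7.0, -0.5, 5.6]
width: -0.002
```

Call:
jog_arm([
  {"hand": 1,"x": 0,"y": -2,"z": 0,"twist": 0},
  {"hand": 1,"x": 0,"y": -2,"z": 0,"twist": 0},
  {"hand": 1,"x": 0,"y": -2,"z": 0,"twist": 0},
])

```text
clock: 14.55
tcp_pos: [0.5478, 0.0889, 0.1021]
ee_rot: [1.84, 1.565, -2.792]
ft_force: [-7.2, -0.3, 6.2]
width: 0.0
```

Call:
jog_arm([
  {"hand": 1,"x": 0,"y": -2,"z": 0,"twist": 0},
  {"hand": 1,"x": 0,"y": -2,"z": 0,"twist": 0},
  {"hand": 1,"x": 0,"y": -1,"z": 0,"twist": 0},
  {"hand": 1,"x": 0,"y": -1,"z": 0,"twist": 0},
  {"hand": 1,"x": 0,"y": -1,"z": 0,"twist": 0},
])

```text
clock: 15.05
tcp_pos: [0.5549, 0.0895, 0.1019]
ee_rot: [1.831, 1.565, -2.801]
ft_force: [-6.4, -1.3, 3.5]
width: -0.002
```

Call:
jog_arm([
  {"hand": 1,"x": 0,"y": -1,"z": 0,"twist": 0},
  {"hand": 1,"x": 0,"y": -1,"z": 0,"twist": 0},
])

```text
clock: 15.25
tcp_pos: [0.5567, 0.0896, 0.1017]
ee_rot: [1.817, 1.564, -2.815]
ft_force: [-6.4, -0.6, 2.6]
width: 0.001
```

Call:
jog_arm([
  {"hand": 1,"x": 0,"y": -1,"z": 0,"twist": 0},
  {"hand": 1,"x": 0,"y": -1,"z": 0,"twist": 0},
])

```text
clock: 15.45
tcp_pos: [0.5584, 0.0897, 0.1014]
ee_rot: [1.789, 1.564, -2.844]
ft_force: [-6.7, -0.2, 2.1]
width: 0.001
```

Call:
jog_arm([
  {"hand": 1,"x": 0,"y": -1,"z": 0,"twist": 0},
  {"hand": 1,"x": 0,"y": 0,"z": 0,"twist": 0},
])

```text
clock: 15.65
tcp_pos: [0.5593, 0.0898, 0.1012]
ee_rot: [1.782, 1.563, -2.851]
ft_force: [-5.6, -0.9, 2.7]
width: -0.002
```

Call:
jog_arm([
  {"hand": 1,"x": 0,"y": -1,"z": 0,"twist": 0},
  {"hand": 1,"x": 0,"y": 0,"z": 0,"twist": 0},
])

```text
clock: 15.85
tcp_pos: [0.5601, 0.0899, 0.101]
ee_rot: [1.776, 1.563, -2.856]
ft_force: [-6.3, -0.2, 1.1]
width: -0.0
```

Call:
jog_arm([
  {"hand": 1,"x": 0,"y": -1,"z": 0,"twist": 0},
  {"hand": 1,"x": 0,"y": 0,"z": 0,"twist": 0},
])

```text
clock: 16.05
tcp_pos: [0.5604, 0.0898, 0.1009]
ee_rot: [1.762, 1.561, -2.871]
ft_force: [-7.8, 0.7, 2.2]
width: 0.003
```

Call:
jog_arm([
  {"hand": 1,"x": 0,"y": -1,"z": 0,"twist": 0},
  {"hand": 1,"x": 0,"y": 0,"z": 0,"twist": 0},
])

```text
clock: 16.25
tcp_pos: [0.5605, 0.0899, 0.1009]
ee_rot: [1.748, 1.559, -2.885]
ft_force: [-10.0, 0.1, 4.4]
width: 0.004
```

The arm stalls at x=0.5605, the predicted on-stop, and the force is rising. I'll give it one more mm with a hold, then back away and rise clear.

Call:
jog_arm([
  {"hand": 1,"x": 0,"y": -1,"z": 0,"twist": 0},
  {"hand": 1,"x": 0,"y": 0,"z": 0,"twist": 0},
  {"hand": 1,"x": 0,"y": 0,"z": 0,"twist": 0},
  {"hand": 1,"x": 0,"y": 3,"z": 0,"twist": 0},
  {"hand": 1,"x": 0,"y": 4,"z": 0,"twist": 0},
  {"hand": 1,"x": 0,"y": 4,"z": 0,"twist": 0},
  {"hand": 1,"x": -15,"y": 0,"z": 0,"twist": 0},
  {"hand": 1,"x": -30,"y": 0,"z": 0,"twist": 0},
  {"hand": 1,"x": -40,"y": 0,"z": 0,"twist": 0},
  {"hand": 1,"x": -30,"y": 0,"z": 0,"twist": 0},
  {"hand": 1,"x": -15,"y": 0,"z": 0,"twist": 0},
  {"hand": 1,"x": 0,"y": 0,"z": 0,"twist": 0},
])

```text
clock: 17.45
tcp_pos: [0.5571, 0.0908, 0.2355]
ee_rot: [-1.313, 1.563, 0.338]
ft_force: [0.5, 1.1, 0.3]
width: -0.002
```

```bash
python3 - <<'E'
from h import *
rel()
save('wrist','w8.png')
im=save('side','s8.png'); cv2.imwrite('pics/s8z.png',cv2.resize(im[195:345,190:400][:,:,::-1],(800,571),interpolation=cv2.INTER_CUBIC))
E
```

```text
t 17.45 tcp [0.5571 0.0908 0.2355] F [0.5 1.1 0.3] w -0.002 zang 94.63047427459372 x [ 0.007  0.003 -1.   ]
```

View pics/w8.png

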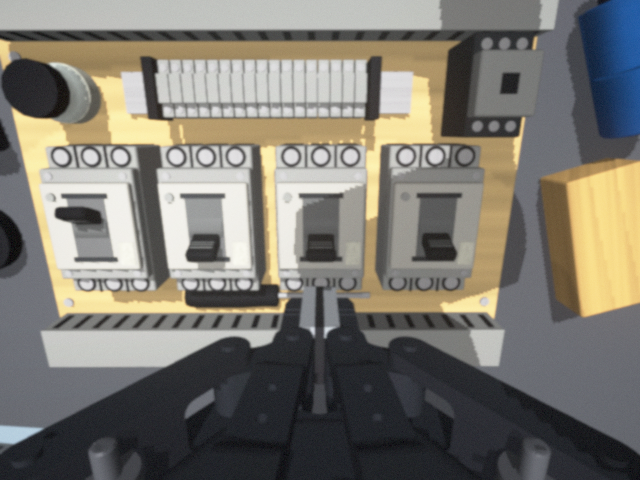

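View pics/s8z.png

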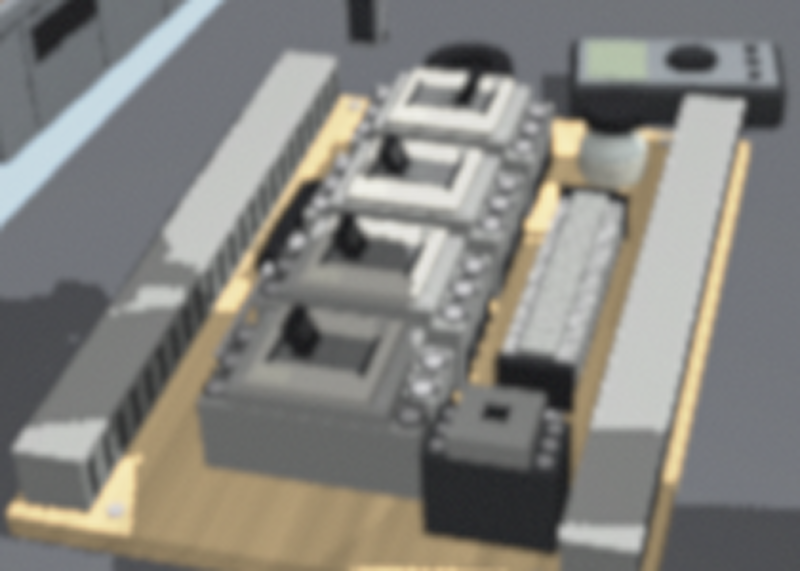

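The tripped toggle is at (320,246) in the wrist view, leaning like its "on" neighbours at (203,246) and (438,246). The off one is still off at (78,214), and the loose things haven't moved. The arm is clear, so I'll hand in.

```bash
python3 -c "
from h import *
print(manip.hand_in())"
```

```text
the job is handed in; nothing more can be done
None
```

The tripped breaker was the second from the left (y ≈ +0.09). I reset it and handed the job in at about 17.5 s; the hand-in gives no verdict.

- **Pointing out:** I held the closed fingertips about 15 mm above the toggle, centred and not touching, for about 2.4 s.
- **Reset:** I pushed the toggle with the outside of the closed fingers to the off stop, then to the on stop. At each stop the arm stalled within about 1 mm of where I expected it. The highest force I read was about 11 N, well under the 35 N limit. I added one more millimetre at each stop without reading the force there.
- **Last checks:** In the final wrist and side pictures the toggle leans the same way as its two "on" neighbours, and the off breaker is still off. The loose things in view looked unmoved; I checked this by eye and did not measure it. The fingers are about 12 cm above the toggles, with the force reading near zero.

No check failed or disagreed. The first move call was refused because its rows left out some keys, and nothing moved.

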